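Hold the measuring probe over the rinse beaker

TASK

Take the black measuring probe straight up out of its white holder, carry it across over the top of the red tube rack without touching the rack, and hold it hanging upright above the middle of the beaker that stands in the red drip tray, its lower tip about 1 cm above the beaker's rim and the probe touching nothing but the gripper, ready to be rinsed. Finish like that, still holding the probe steady in the gripper: do not lower it into the beaker or let it go. Leave the holder, tray, beakers, bottle and rack standing where they are.

Things in the scene. Friction and masses are not known exactly. Their poses are not given: they have to be found in the camera images.
- probe: black cordless measuring probe, a round rod 192 mm long, standing loosely in its holder, tip 30 mm above the work surface. Origin: centre of its lower tip; z runs up its length. About 17 mm across at the tip; 26 x 28 mm from 110 to 150 mm above the tip (grip here, from any side); narrows at 163 mm to a tail 9 mm across that ends at 192 mm. About 0.12 kg
- holder: the probe's holder: black round foot 84 mm across and 11 mm high, with an upright white tube 36 mm across in its middle; 100 mm high in all, 0.6 kg, loose on the work surface. Origin: centre of its underside, z up. It stands on one side of the tube rack (left or right), the drip tray on the other
- holder_mouth (a point): centre of the open top of the holder's white tube, 100 mm above the work surface; the bore is about 25 mm wide and 70 mm deep
- rinse_beaker: the target: a clear glass beaker with a small spout, 76 x 81 mm at the rim, 95 mm high, 0.15 kg, standing loose on the floor of the red drip tray (floor 2 mm above the work surface). Origin: centre of its underside, z up
- beaker_mouth (a point): centre of the rinse beaker's mouth, at the height of its rim (95 mm above the beaker's underside); the mouth is about 66 mm wide
- drip_tray: red shallow tray, 150 x 200 x 40 mm, that holds the rinse beaker; loose on the work surface. Origin: centre of its underside, its 200 mm length along its y axis
- tube_rack: red test tube rack between the holder and the tray: 98 mm (its x axis) by 272 mm (its y axis), 118 mm high; count it as a solid block. Its length points roughly away from the robot. Origin: centre of its underside. An obstacle to be carried over and left alone
- red_cap_bottle: white plastic bottle with a red cap, 62 mm across, 126 mm high, standing on the work surface behind the work. Origin: centre of its underside. To be left alone
- clean_beaker: smaller clear glass beaker, 66 x 70 mm, 85 mm high, standing on the bare work surface behind the work. Origin: centre of its underside. Not the target; to be left alone
There are look-alikes about, which are no part of the job. Leave any green or purple look-alike of the drip_tray alone.

How it is judged:
By the outcome, as a careful person would: the job done as asked, in the order asked, and still so for the second after the job is handed in, while the arm keeps its last pose, push and grip.
It also fails if it takes over 38 s, if anything falls off the work surface, if the arm or the gripper's body presses on something with over 40 N, if the wrist force passes 120 N, or if a joint passes its speed limit or range.

ROBOT

A 7-joint arm with a two-finger parallel gripper is mounted at the origin on the work surface; the furniture and walls round the work are solid. World frame = base frame: x ahead of the robot, y to its left, z up, the work surface at z = 0. Lengths are in m, angles in rad, forces in N, time in s.
With the tool pointing down it reaches from about 0.4 to 0.75 m from the base axis. Payload 19.5 kg.
Tool frame: the origin (TCP) lies on the centre line of the jaws, within the pads' length; the fingertips stand 19 mm ahead of it and the grasp point (between the pads) is the TCP; z points along the fingers, y is the line along which they close (so a half turn about z gives the same grasp; the last joint's range is limited). The gripper opens to 85 mm and grips with 20 to 120 N. Pads are 22 mm wide; open, the fingers measure 114 mm over their backs; the gripper's body (76 mm by 85 mm) begins 54 mm behind the grasp point. The pads swing forward as they close: fully open they stand 13 mm farther back than shut.
Start: joints at [1.135, 0.707, -0.028, 1.485, 0.022, 0.951, -0.075], TCP at [0.221, -0.531, 0.25] pointing down, gripper open.
Joint ranges: [-2.71, 2.71], [-0.32, 2.16], [-1.57, 1.52], [0, 2.45], [-1.46, 4.6], [0, 2.02], [-2.83, 2.83]. Speed limits (rad/s): [1.89, 1.89, 2.57, 2.57, 3.01, 3.01, 3.01].

INTERFACE

Orientations are given as a rotation vector (axis times angle).
In Python, from bench import ctrl, optics gives the robot as it stands.
- The arm moves only by the shell command python3 -m handwheel 'ROWS' [OPENING] [FORCE]. ROWS is JSON, one flat list of numbers, 4 for each row, row after row: the shift along the tool's x, y, z as a fraction of full scale, then the turn about the tool's z as a fraction of full scale. A call has 1 to 8 rows; each row is the pose to reach, as a shift and turn from the pose commanded when the call began, along the tool's axes at that moment; what a row does not reach only later rows make up. Full scale, the value 1, is 30 cm for a shift and 90 degrees for a turn. A row lasts 1/10 s, in which the tool goes at most 50 mm and 8.59 degrees, less where a joint would pass 70% of its speed; a pose out of reach is approached as far as the arm can. A call with a number of a shift or a turn outside -1 to 1 is refused whole. A call with a gripper value outside its range is refused whole. OPENING is the opening, from 0 (shut) to 1 (fully open), set as the call begins (- or left out, the last holds). The fingers move at their own pace and stop on an object; FORCE is the grip in N (left out, the last holds). Time passes only in rows, so rows that repeat a pose let the fingers close. It gives the time, the measured TCP pose, the force, the opening and the grip force at its end, in the units of the state.
- ctrl.get_state(): the state, without advancing time (a new reading comes with each control period).
- optics.read_camera(name): name is "scene" or "side" or "wrist"; returns the picture (400x640x3 uint8, red, green, blue); there is no depth.
- optics.calibration(name): a dict with "K" (3x3 intrinsics, pixels), "k1" (the pictures are not rectified: a ray, as slopes to the right and down, at radius r is drawn at 1 + k1 r^2 times it, then the intrinsics apply), "extrinsics" (4x4, takes a point from camera to world coordinates). Camera axes: x right, y up, looking along -z (the intrinsics and any distortion apply to the point x, -y, -z); pixel columns grow to the right and rows downward; lengths in m; the calibration is good to about 2 mm. A picture is of the moment at which its call begins: read the wrist's pose just before it. calibration takes no time and is no camera call; for the wrist camera it gives the pose at the moment of the call.
- ctrl.finish_job(): hands the job in; it is judged then, once.
The state is a dict: "clock": time; "joint_positions": joint angles; "joint_vel": joint speeds; "joint_efforts": joint torques, N m; "tcp_pos": TCP position; "tcp_rot": TCP orientation; "contact_force": force on the tool from outside, world axes, zero at the start; "ft_torque": the same for the moment, N m; "width": finger opening in m; "finger_force": force on a finger pad.
Only numpy, scipy, OpenCV 4.12 (cv2) and the standard library are available. Lean on these libraries where they do the work, as an engineer would, in place of code of your own. Each camera call takes 0.05 s, during which the arm holds its last target. There are 200 camera calls.

## Working session

There is one attempt and no reset: what is moved stays moved. The work goes in short steps, Python scripts to look and compute and a shell command to move; the robot and the scene stay as the last step left them, time stands still between calls to the robot, and variables do not carry over. Pictures are saved under pics/ and viewed, at most 10 in all, crops included, and the job is handed in when it is done.

```bash
ls; mkdir -p pics; cat > h.py <<'E'
import numpy as np, cv2
from bench import ctrl, optics
def rays(name,px,cal=None):
    c=cal or optics.calibration(name); K=np.array(c["K"]);k1=c["k1"];T=np.array(c["extrinsics"])
    px=np.atleast_2d(np.array(px,float))
    u=cv2.undistortPoints(px[:,None],K,np.array([k1,0,0,0.]))[:,0]
    d=np.c_[u[:,0],-u[:,1],-np.ones(len(u))]@T[:3,:3].T
    return T[:3,3],d
def plane(name,px,z,cal=None):
    o,d=rays(name,px,cal); return o+d*((z-o[2])/d[:,2])[:,None]
def proj(name,P,cal=None):
    c=cal or optics.calibration(name); T=np.linalg.inv(np.array(c["extrinsics"]))
    p=np.atleast_2d(P)@T[:3,:3].T+T[:3,3]; x=p[:,0]/-p[:,2]; y=-p[:,1]/-p[:,2]
    s=1+c["k1"]*(x*x+y*y); K=np.array(c["K"]); return np.c_[K[0,0]*x*s+K[0,2],K[1,1]*y*s+K[1,2]]
def tri(n1,p1,n2,p2):
    a,d=rays(n1,p1);b,e=rays(n2,p2);d=d[0];e=e[0]
    s=np.linalg.lstsq(np.c_[d,-e],b-a,rcond=None)[0]
    return (a+s[0]*d+b+s[1]*e)/2, np.linalg.norm(a+s[0]*d-b-s[1]*e)
def snap(name,f):
    im=optics.read_camera(name)[:,:,::-1].copy(); cv2.imwrite('pics/'+f,im); return im
E
python3 - <<'E'
from h import *
s=ctrl.get_state();print(s)
for n in("scene","side"):
    snap(n,n+'0.png');print(n,optics.calibration(n))
E
```

```text
pics
{'clock': 0.0, 'joint_positions': array([ 1.1353016 ,  0.70708791, -0.02762116,  1.48502969,  0.02199149,
        0.95088711, -0.07549476]), 'joint_vel': array([-2.34113260e-05, -1.17627456e-03,  1.55164241e-03,  6.15636671e-05,
       -1.08985262e-03, -1.39177001e-04,  8.54985492e-04]), 'joint_efforts': array([-4.50730622e-04, -8.83183551e+01,  1.23539798e+00, -2.36154896e+01,
        1.70735613e-02,  6.60849808e-03, -4.02441890e-05]), 'tcp_pos': array([ 0.22053002, -0.53075307,  0.24982885]), 'tcp_rot': array([-3.07982828e+00, -6.14376678e-01,  3.81909561e-04]), 'contact_force': array([-0.41936696, -0.39820224, -0.11105779]), 'ft_torque': array([ 0.04202763, -0.05987398, -0.00962942]), 'finger_force': 0.0, 'width': 0.08528770694148786}
scene {'K': array([[453.63998654,   0.        , 319.21189441],
       [  0.        , 453.63998654, 196.43644342],
       [  0.        ,   0.        ,   1.        ]]), 'k1': 0.00587755409237476, 'extrinsics': array([[-1.34333658e-01, -8.20699830e-01,  5.55343369e-01,
         1.23900321e+00],
       [ 9.90935714e-01, -1.11786442e-01,  7.44996846e-02,
         4.22208157e-02],
       [ 9.37980615e-04,  5.60317393e-01,  8.28277453e-01,
         1.21021733e+00],
       [ 0.00000000e+00,  0.00000000e+00,  0.00000000e+00,
         1.00000000e+00]])}
side {'K': array([[431.93505883,   0.        , 320.76580325],
       [  0.        , 431.93505883, 191.03128247],
       [  0.        ,   0.        ,   1.        ]]), 'k1': -0.0556873574431654, 'extrinsics': array([[ 0.95144224, -0.24968181,  0.18004627,  0.69523715],
       [ 0.30776676,  0.75996986, -0.57247308, -0.70246347],
       [ 0.00610638,  0.60008733,  0.79991119,  1.00467466],
       [ 0.        ,  0.        ,  0.        ,  1.        ]])}
```

View pics/scene0.png

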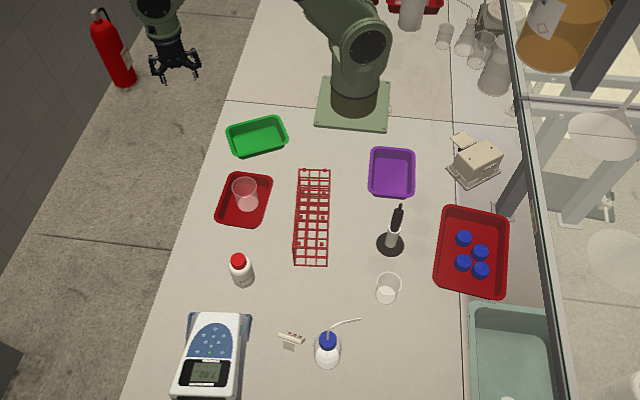

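View pics/side0.png

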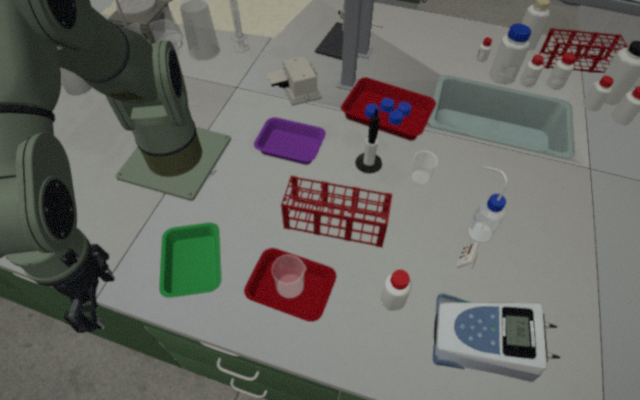

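The probe and holder are at scene (393,230) and side (371,145). The beaker to use is in the red tray at scene (244,193) and side (290,275).

Look-alikes:
- **Trays:** red tray with blue caps at scene (472,252), green tray (257,137), purple tray (391,172).
- **Beaker:** the clean beaker on the bare surface at (388,288).

I choose the red tray that holds the glass beaker, on the far side of the rack from the holder.

```bash
python3 - <<'E'
from h import *
A=cv2.imread('pics/scene0.png');B=cv2.imread('pics/side0.png')
f=lambda im,x,y,w,h:cv2.resize(im[y:y+h,x:x+w],None,fx=4,fy=4,interpolation=cv2.INTER_CUBIC)
top=np.hstack([f(A,365,195,70,70),f(B,340,100,70,80)[:280]])
bot=np.hstack([f(A,205,165,70,70),f(B,255,245,70,70)])
cv2.imwrite('pics/crop.png',np.vstack([top,bot]))
for n,im in(("scene",A),("side",B)):
    h=cv2.cvtColor(im,cv2.COLOR_BGR2HSV)
    m=((h[:,:,0]<8)|(h[:,:,0]>172))&(h[:,:,1]>140)
    m=cv2.morphologyEx(m.astype(np.uint8),cv2.MORPH_CLOSE,np.ones((9,9)))
    k,l,st,c=cv2.connectedComponentsWithStats(m)
    for i in range(1,k):
        if st[i,4]>600:
            cs=max(cv2.findContours((l==i).astype(np.uint8),0,2)[0],key=cv2.contourArea)
            box=cv2.boxPoints(cv2.minAreaRect(cs)); z=.04 if st[i,2]<st[i,3]*1.6 or 1 else .118
            q=cv2.approxPolyDP(cs,.03*cv2.arcLength(cs,True),True)[:,0]
            print(n,st[i],q.tolist(),'\n z=.04',plane(n,q,.04)[:,:2].round(3).tolist(),'\n z=.118',plane(n,q,.118)[:,:2].round(3).tolist())
E
```

```text
scene [  90   15   47   73 1671] [[100, 16], [90, 35], [115, 85], [130, 86], [136, 75], [121, 58], [116, 29]] 
 z=.04 [[-0.336, -1.109], [-0.209, -1.098], [0.06, -0.884], [0.058, -0.827], [-0.003, -0.827], [-0.089, -0.92], [-0.261, -1.008]] 
 z=.118 [[-0.231, -1.032], [-0.112, -1.022], [0.139, -0.823], [0.137, -0.769], [0.08, -0.769], [-0.001, -0.856], [-0.161, -0.938]]
scene [ 292  168   38   99 3248] [[299, 169], [294, 265], [326, 266], [329, 170]] 
 z=.04 [[0.357, -0.143], [0.696, -0.102], [0.687, -0.012], [0.348, -0.045]] 
 z=.118 [[0.415, -0.13], [0.732, -0.093], [0.723, -0.009], [0.407, -0.04]]
scene [ 214  171   59   58 2177] [[235, 171], [214, 218], [252, 228], [272, 180]] 
 z=.04 [[0.393, -0.346], [0.575, -0.367], [0.594, -0.246], [0.412, -0.221]] 
 z=.118 [[0.449, -0.32], [0.619, -0.34], [0.637, -0.227], [0.467, -0.203]]
scene [ 433  204   77   97 5113] [[445, 205], [434, 281], [501, 299], [507, 219]] 
 z=.04 [[0.434, 0.324], [0.691, 0.289], [0.719, 0.468], [0.459, 0.508]] 
 z=.118 [[0.487, 0.306], [0.728, 0.273], [0.754, 0.44], [0.511, 0.477]]
side [ 532   29   94   43 205
[... 811 characters left out ...]
4, -0.07], [0.678, -0.128], [0.662, 0.037], [0.618, -0.037], [0.578, 0.028], [0.523, -0.044]] 
 z=.118 [[0.407, -0.048], [0.447, -0.198], [0.644, -0.122], [0.679, -0.175], [0.665, -0.022], [0.624, -0.091], [0.587, -0.031], [0.537, -0.097]]
side [ 245  249   91   72 3169] [[266, 250], [246, 295], [316, 319], [332, 269], [300, 258], [304, 289], [284, 298], [271, 265], [287, 253]] 
 z=.04 [[0.404, -0.233], [0.404, -0.361], [0.581, -0.365], [0.578, -0.232], [0.493, -0.228], [0.53, -0.303], [0.493, -0.34], [0.431, -0.269], [0.457, -0.225]] 
 z=.118 [[0.427, -0.271], [0.428, -0.388], [0.59, -0.392], [0.588, -0.27], [0.51, -0.266], [0.544, -0.336], [0.509, -0.369], [0.453, -0.304], [0.477, -0.263]]
```

View pics/crop.png

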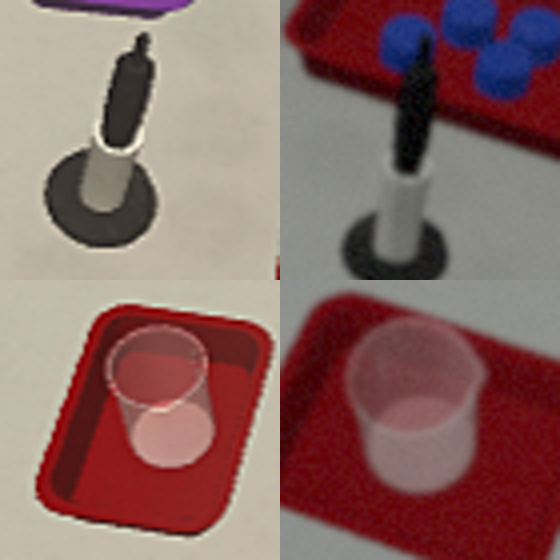

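The crop confirms the choice: a black probe in a white tube on a black foot, and a glass beaker in the plain red tray. In full-image pixels:

| Point | Scene | Side |
|---|---|---|
| Probe tail | (400.5,203.7) | (376.2,108.2) |
| Holder mouth | (394.2,229.5) | (371.7,142.5) |
| Beaker rim centre | (244.2,186.7) | (288.7,268) |

```bash
python3 - <<'E'
from h import *
from scipy.spatial.transform import Rotation as R
T={'tail':((400.5,203.7),(376.2,108.2),.222),'mouth':((394.2,229.5),(371.7,142.5),.1),'rim':((244.2,186.7),(288.7,268),.097)}
for k,(a,b,z) in T.items():
    print(k,plane('scene',a,z).round(3),plane('side',b,z).round(3),tri('scene',a,'side',b))
print(plane('scene',(390.2,244.5),.011),plane('scene',(247.8,203.7),.002))
s=ctrl.get_state();M=R.from_rotvec(s['tcp_rot']).as_matrix();print(M.round(3))
p=plane('scene',(400.5,203.7),.222)[0]
print('shift',M.T@(np.array([p[0],p[1],.30])-s['tcp_pos']))
E
```

```text
tail [[0.57  0.166 0.222]] [[0.574 0.166 0.222]] (array([0.57339503, 0.16504728, 0.22382519]), np.float64(0.0030126703429095955))
mouth [[0.578 0.167 0.1  ]] [[0.577 0.156 0.1  ]] (array([0.57394533, 0.16681156, 0.09052048]), np.float64(0.003943215509002444))
rim [[ 0.488 -0.286  0.097]] [[ 0.489 -0.289  0.097]] (array([ 0.48765653, -0.2869675 ,  0.09495195]), np.float64(0.001908237321722654))
[[0.57766596 0.16704472 0.011     ]] [[ 0.48720219 -0.28772498  0.002     ]]
[[ 0.923  0.384 -0.   ]
 [ 0.384 -0.923  0.001]
 [-0.    -0.001 -1.   ]]
shift [ 0.59046778 -0.50924094 -0.04964173]
```

```bash
python3 -m handwheel '[0.98,-0.85,-0.17,0, 0.98,-0.85,-0.17,0, 0.98,-0.85,-0.17,0, 0.98,-0.85,-0.17,0, 0.98,-0.85,-0.17,0, 0.98,-0.85,-0.17,0, 0.98,-0.85,-0.17,0, 0.98,-0.85,-0.17,0]' 1; python3 -m handwheel '[0.9,-0.77,0,0, 0.9,-0.77,0,0, 0.9,-0.77,0,0, 0.9,-0.77,0,0, 0.9,-0.77,0,0, 0.9,-0.77,0,0, 0.9,-0.77,0,0, 0.9,-0.77,0,0]'
```

```text
clock: 0.9
tcp_pos: [0.395, -0.1803, 0.3016]
tcp_rot: [-3.08, -0.616, -0.0]
contact_force: [1.4, -0.7, 0.4]
width: 0.0853
finger_force: 0.0
clock: 1.7
tcp_pos: [0.5556, 0.14, 0.3001]
tcp_rot: [-3.077, -0.624, 0.001]
contact_force: [-0.9, -1.2, 0.2]
width: 0.0856
finger_force: 0.0
```

```bash
python3 - <<'E'
from h import *
optics.read_camera("scene");optics.read_camera("scene")
snap('wrist','w1.png'); s=ctrl.get_state();print(s['tcp_pos'],s['joint_positions'])
print(optics.calibration('wrist')['extrinsics'].round(3))
print(proj('wrist',[[.574,.166,.222],[.574,.166,.1]]))
E
```

```text
[0.55474294 0.13372241 0.30093793] [-0.30766428  0.64885807  0.02968059  1.41593408 -0.01990512  1.07804404
 -1.4516178 ]
[[ 0.382  0.89   0.25   0.617]
 [-0.924  0.368  0.104  0.16 ]
 [ 0.001 -0.27   0.963  0.425]
 [ 0.     0.     0.     1.   ]]
[[283.255528   172.88330111]
 [294.97079821 151.92697621]]
```

View pics/w1.png

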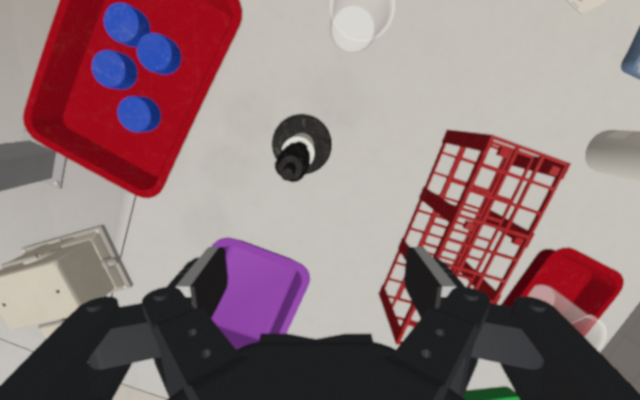

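The wrist view shows the probe from above: tail end near (291,169), holder mouth near (300,148), foot centre near (302,143).

```bash
python3 - <<'E'
from h import *
from scipy.spatial.transform import Rotation as R
print(plane('wrist',(291,169),.222),plane('wrist',(300,148),.1),plane('wrist',(302,143),.011))
s=ctrl.get_state();M=R.from_rotvec(s['tcp_rot']).as_matrix();print(s['clock'],s['tcp_pos'])
print('units',M.T@(np.array([.576,.164,.24])-s['tcp_pos'])/.3)
E
```

```text
[[0.57852212 0.16207649 0.222     ]] [[0.57996142 0.16255301 0.1       ]] [[0.57699407 0.16318833 0.011     ]]
1.85 [0.55474294 0.13372241 0.30093793]
units [ 0.10435591 -0.06607584  0.20300441]
```

```bash
python3 -m handwheel '[0.105,-0.065,0.1,0, 0.105,-0.065,0.2,0, 0.105,-0.065,0.25,0, 0.105,-0.065,0.3,0, 0.105,-0.065,0.35,0, 0.105,-0.065,0.39,0, 0.105,-0.065,0.42,0, 0.105,-0.065,0.42,0]' 1; python3 - <<'E'
from h import *
a=snap('side','s2.png');b=snap('scene','c2.png');w=snap('wrist','w2.png')
f=lambda im,x,y,wd,h:cv2.resize(im[y:y+h,x:x+wd],(400,300),interpolation=cv2.INTER_CUBIC)
cv2.imwrite('pics/chk2.png',np.vstack([np.hstack([f(a,310,60,133,100),f(b,330,150,133,100)]),np.hstack([f(w,0,0,640,400),f(w,160,150,320,240)])]))
s=ctrl.get_state();print(s['tcp_pos'],s['contact_force'])
E
```

```text
clock: 2.65
tcp_pos: [0.5763, 0.1637, 0.1746]
tcp_rot: [3.081, 0.614, -0.002]
contact_force: [0.7, -0.1, 0.7]
width: 0.0855
finger_force: 0.0
[0.5768298  0.16421139 0.17593393] [-0.23858246  0.04970544 -0.57736888]
```

View pics/chk2.png

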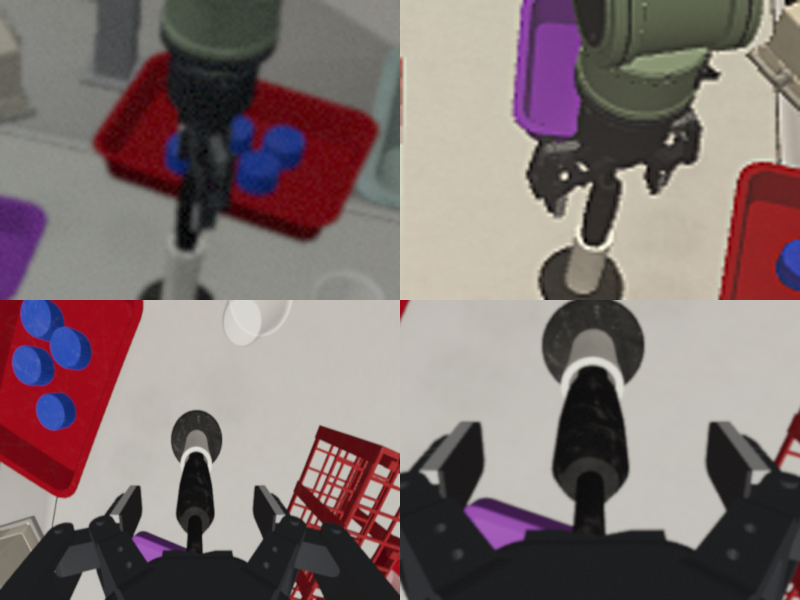

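The probe stands between the open jaws, well centred: it is at about (590,430) in the lower-right panel, with the jaws at 460 and 735. Next I close the gripper.

```bash
python3 -m handwheel '[0,0,0,0, 0,0,0,0, 0,0,0,0, 0,0,0,0, 0,0,0,0, 0,0,0,0, 0,0,0,0, 0,0,0,0]' 0 50
```

```text
clock: 3.6
tcp_pos: [0.5766, 0.1647, 0.1756]
tcp_rot: [-3.08, -0.615, -0.001]
contact_force: [-1.4, 2.6, 5.3]
width: 0.0262
finger_force: 49.2
```

```bash
python3 -m handwheel '[0,0,-0.03,0, 0,0,-0.08,0, 0,0,-0.14,0, 0,0,-0.21,0, 0,0,-0.28,0, 0,0,-0.36,0, 0,0,-0.43,0, 0,0,-0.48,0]'; python3 - <<'E'
from h import *
from scipy.spatial.transform import Rotation as R
a=snap('side','s3.png');b=snap('scene','c3.png');w=snap('wrist','w3.png')
f=lambda im,x,y,wd,h:cv2.resize(im[y:y+h,x:x+wd],(400,300),interpolation=cv2.INTER_CUBIC)
cv2.imwrite('pics/chk3.png',np.vstack([np.hstack([f(a,300,20,160,120),f(b,310,130,160,120)]),np.hstack([f(w,0,0,640,400),f(w,160,150,320,240)])]))
s=ctrl.get_state();print(s['tcp_pos'],s['contact_force'],s['width'],s['clock'])
M=R.from_rotvec(s['tcp_rot']).as_matrix()
print((M.T@(np.array([.488,-.287,.32])-s['tcp_pos'])/.3).round(3))
E
```

```text
clock: 4.4
tcp_pos: [0.5767, 0.164, 0.3212]
tcp_rot: [3.081, 0.614, 0.002]
contact_force: [-1.0, -0.1, -1.3]
width: 0.0264
finger_force: 49.3
[0.57668761 0.16409804 0.31978429] [-0.0040308  -0.20001016 -1.91879372] 0.02608764165635624 4.55
[-8.500e-01  1.275e+00 -1.000e-03]
```

View pics/chk3.png

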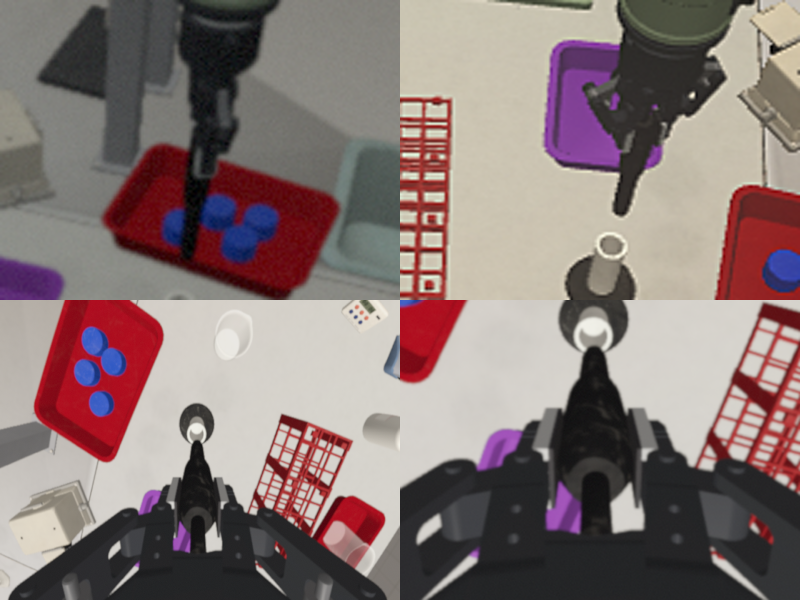

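The probe is out of the holder. Its tip is at scene (398,214.8) and side (375,121.5), and the bore is empty.

```bash
python3 - <<'E'
from h import *
print(tri('scene',(398,214),'side',(375.2,121.5)),plane('scene',(398,214),.175),plane('side',(375.2,121.5),.175))
E
python3 -m handwheel '[-0.03,0.045,0,0, -0.08,0.12,0,0, -0.14,0.21,0,0, -0.2,0.3,0,0, -0.26,0.39,0,0, -0.32,0.48,0,0, -0.38,0.57,0,0, -0.44,0.66,0,0]'; python3 -m handwheel '[-0.06,0.09,0,0, -0.12,0.18,0,0, -0.18,0.27,0,0, -0.24,0.36,0,0, -0.3,0.45,0,0, -0.36,0.54,0,0, -0.4,0.6,0,0, -0.41,0.615,0,0]'
python3 - <<'E'
from h import *
from scipy.spatial.transform import Rotation as R
optics.read_camera('side');optics.read_camera('side')
a=snap('side','s4.png');b=snap('scene','c4.png');w=snap('wrist','w4.png')
f=lambda im,x,y,wd,h:cv2.resize(im[y:y+h,x:x+wd],(400,300),interpolation=cv2.INTER_CUBIC)
cv2.imwrite('pics/chk4.png',np.vstack([np.hstack([f(a,210,200,160,120),f(b,170,110,160,120)]),np.hstack([f(w,0,0,640,400),f(w,160,150,320,240)])]))
s=ctrl.get_state();print(s['tcp_pos'],s['contact_force'],s['width'],s['clock'],s['joint_positions'])
E
```

```text
(array([0.57551485, 0.16534106, 0.17604349]), np.float64(0.0038018741916992214)) [[0.57277762 0.16635496 0.175     ]] [[0.57692818 0.16461283 0.175     ]]
clock: 5.35
tcp_pos: [0.5296, -0.0711, 0.3185]
tcp_rot: [-3.081, -0.614, 0.002]
contact_force: [0.6, 1.0, -1.4]
width: 0.0262
finger_force: 49.3
clock: 6.15
tcp_pos: [0.486, -0.2896, 0.3183]
tcp_rot: [3.082, 0.609, -0.003]
contact_force: [-0.3, 0.2, -1.8]
width: 0.0265
finger_force: 49.3
[ 0.48807178 -0.28570785  0.31908808] [-1.07584083 -0.11129054 -2.40465434] 0.026246819079283 6.4 [ 0.47189548  0.62323765  0.00289337  1.40029007 -0.00248911  1.11858919
 -0.70047651]
```

View pics/chk4.png

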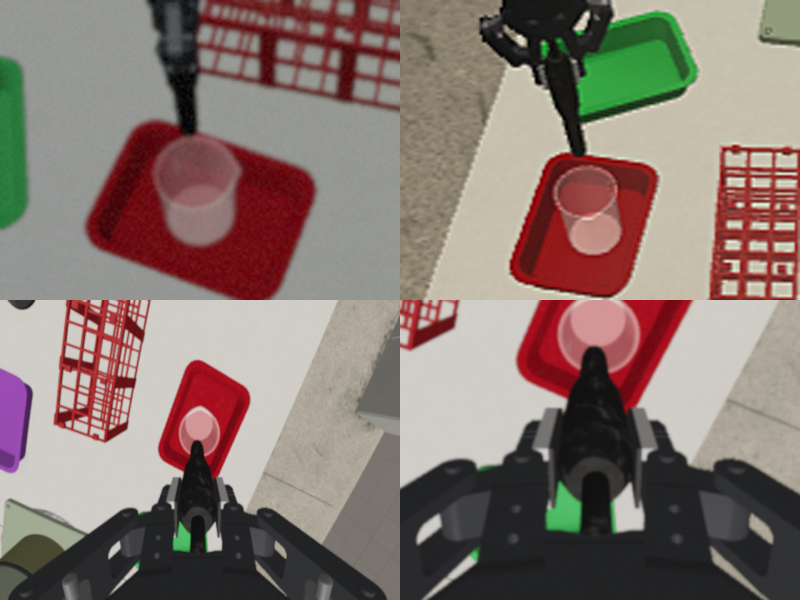

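The probe hangs over the tray. Its tip is at scene (241.2,170.8) and side (285.2,252), with the rim centre at scene (244.8,187.2) and side (289.2,268.8).

```bash
python3 - <<'E'
from h import *
print(tri('scene',(241.2,170.8),'side',(285.2,252)),tri('scene',(244.8,187.2),'side',(289.2,268.8)))
E
python3 -m handwheel '[0,0,0.03,0, 0,0,0.08,0, 0,0,0.13,0, 0,0,0.17,0, 0,0,0.2,0, 0,0,0.215,0, 0,0,0.22,0, 0,0,0.22,0]'
python3 - <<'E'
from h import *
optics.read_camera('side');optics.read_camera('side');optics.read_camera('side')
a=snap('side','s5.png');b=snap('scene','c5.png');w=snap('wrist','w5.png')
f=lambda im,x,y,wd,h:cv2.resize(im[y:y+h,x:x+wd],(400,400),interpolation=cv2.INTER_CUBIC)
cv2.imwrite('pics/chk5.png',np.hstack([f(a,250,230,80,80),f(b,205,145,80,80)]))
s=ctrl.get_state();print(s['tcp_pos'],s['contact_force'],s['width'],s['clock'])
E
```

```text
(array([ 0.48353585, -0.28651325,  0.16846435]), np.float64(0.0019243020061368024)) (array([ 0.48777377, -0.28620525,  0.09125627]), np.float64(0.0038981964444258148))
clock: 7.2
tcp_pos: [0.4879, -0.2867, 0.2534]
tcp_rot: [3.081, 0.615, 0.0]
contact_force: [-1.3, 0.5, -0.5]
width: 0.0261
finger_force: 49.3
[ 0.48792897 -0.2867564   0.25349591] [ 0.74493553  0.29765086 -2.38141112] 0.026382210748581193 7.5
```

View pics/chk5.png

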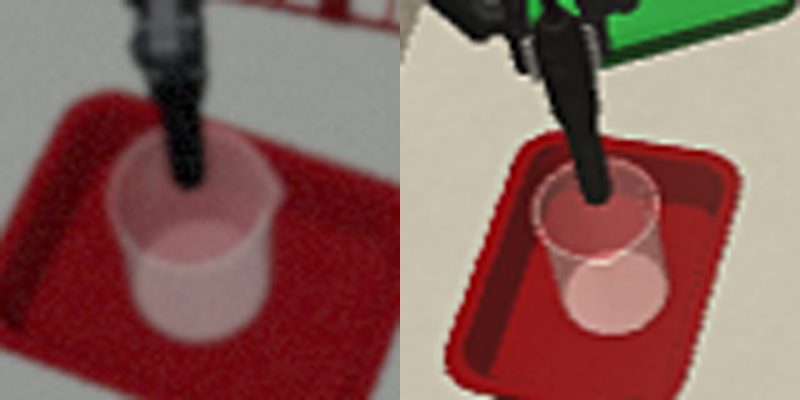

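```bash
python3 - <<'E'
from h import *
for n in('side','scene'):
    t=np.linspace(0,2*np.pi,73)
    q=proj(n,np.c_[.488+.0085*np.cos(t),-.287+.0085*np.sin(t),0*t+.108])
    print(n,'expected tip centre',q.mean(0).round(1),'lowest row',q[:,1].max().round(1),'col range',q[:,0].min().round(1),q[:,0].max().round(1),'rim',proj(n,[.488,-.287,.097]).round(1))
print(tri('scene',(244.2,183.5),'side',(287.4,265.8)))
E
```

```text
side expected tip centre [288.3 265.2] lowest row 268.5 col range 284.6 292.0 rim [[288.5 267.3]]
scene expected tip centre [243.4 184.6] lowest row 186.8 col range 240.5 246.2 rim [[243.9 186.7]]
(array([ 0.48439119, -0.28683413,  0.10558187]), np.float64(0.003893359527659145))
```

The tip is about 1 cm above the rim and within 4 mm of centre, and the probe hangs upright with the arm still, so I hand it in.

```bash
python3 -c "
from bench import ctrl
print(ctrl.finish_job())"
```

```text
the job is handed in; nothing more can be done
None
```

The probe is out of its holder and was carried over the rack; the gripper now holds it upright about 1 cm above the rinse beaker's rim, within about 4 mm of centre, and the job was handed in at about 7.5 s of the 38 s allowed.

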